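Hold the new lock against the ward lockbox for screwing on

TASK

Shut the lid of the white steel lockbox all the way, then pick up the loose lock case that stands on the desk and hold it, upright and key side out, with its back flat on the steel mounting pad on the front of the box, centred on the pad, so that I can screw it on. Press it against the pad with a steady push of about 12 newtons and finish while still holding it there: do not let go or ease off. Leave the other things on the desk where they are.

Things in the scene. Friction and masses are not known exactly. Their poses are not given: they have to be found in the camera images.
- lid (a joint): opening angle of the lockbox lid (rad): 0 is shut, it starts well open (about 0.5 to 1.0). The hinge is stiff: the lid stays at whatever angle it is left at, and a few newtons near its front edge fold it. The box is white steel, 260 mm wide, 180 mm deep, 110 mm high with the lid shut, and is bolted to the desk. Its front carries the mounting pad, the hinge runs along the top of its opposite, back side.
- lid_hinge (a point): middle of the lid's hinge line (104 mm above the desk). x points level from the front to the back of the box when the lid is shut and tilts with the lid; y along the hinge line.
- lid_edge (a point): middle of the lid's front edge, on its outer (upper) face, 186 mm from the hinge line. The lid is a 268 mm wide steel sheet panel, 6 mm thick from the hinge line to its outer face, with a 9 mm turned-down rim. A flat folded carrying handle lies on it, 70 to 100 mm from the hinge line, up to 15 mm above the face; the rest of the face is bare.
- pad: the steel mounting pad on the front of the lockbox: 50 mm wide, 52 mm high, standing 4 mm proud of the box. Origin at the centre of its outer face, 76 mm above the desk. x points level straight into the box (so the push on the lock goes along +x), y along the front, z up. The top of the shut lid is 34 mm above the origin.
- lock: the lock case: a dark steel block 30 mm deep, 42 mm wide, 54 mm high, 0.2 to 0.4 kg, standing upright alone on the desk, with a round brass key barrel (standing out 4 mm) and four screw heads on its front and a flat plain back. Origin at the centre of its underside. x points from its front (key side) to its back, y along its width, z up; mounted, these axes agree with those of the pad.
- lock_center (a point): centre of the lock case, 27 mm above its underside. Its sides (42 mm apart along y) are flat, bare and parallel: grasp it across these from above.
- lock_back (a point): centre of the flat back of the lock case, 15 mm behind its centre (along +x of the lock), same axes as the lock; this point goes onto the pad's origin.
- radio: a black two-way radio standing upright, 34 x 56 x 115 mm, with a stub aerial up to 200 mm; a bystander, to be left alone. Origin at the centre of its underside, at desk height
- handrub: a clear pump bottle of hand rub, 62 mm across, 168 mm high; a bystander, to be left alone. Origin at the centre of its underside, at desk height
- pencup: a grey cup with pens, 74 mm across, 140 mm high with the pens; a bystander, to be left alone. Origin at the centre of its underside, at desk height
- driver: the colleague's screwdriver, lying flat; a bystander, to be left alone. Origin at the centre of its underside, at desk height
- screwdish: a small square steel dish of screws, 75 x 75 x 18 mm; a bystander, to be left alone. Origin at the centre of its underside, at desk height
Mind the look-alikes: they are no part of the job. There is more than one size of the lock; the job needs the largest.

How it is judged:
On the way, in this order (a step that is already met when the one before it is completed fails the run):
1. the lid is shut while the lock still stands on the desk (value of joint lid below 0.035 rad and height (world z) of lock below 0.01 m), for 0.2 s.
2. the lock is carried in the air (value of joint lid below 0.035 rad and height (world z) of lock above 0.03 m), for 0.2 s.
3. the lock is pressed on the pad (value of joint lid below 0.035 rad and x of lock_back in the frame of pad between -0.004 and 0.003 m and y of lock_back in the frame of pad between -0.006 and 0.006 m and z of lock_back in the frame of pad between -0.006 and 0.006 m and angle between the x axis of lock_back and the x axis of pad, either way round below 0.09 rad and angle between lock_back's own z axis and vertical below 0.09 rad and contact force between lock and pad above 3 N), for 0.2 s.
At the end, for the whole second after the job is handed in: lid shut (within 0.035 rad); lock upright (0.09 rad) in the robot's grip, its back on the pad (4 mm) and square to it (0.09 rad), centred within 6 mm sideways and in height, pressed on the pad with 6 to 18 N through the last second (value of joint lid below 0.035 rad and x of lock_back in the frame of pad between -0.004 and 0.003 m and y of lock_back in the frame of pad between -0.006 and 0.006 m and z of lock_back in the frame of pad between -0.006 and 0.006 m and angle between the x axis of lock_back and the x axis of pad, either way round below 0.09 rad and angle between lock_back's own z axis and vertical below 0.09 rad and contact force between lock and pad between 6 and 18 N and contact force between the fingers and lock above 3 N and height (world z) of lock above 0.035 m and linear speed of lock below 0.02 m/s); the arm keeps its last pose, push and grip.
It fails at once if a bystander was shifted more than 30 mm (distance of any of radio, handrub, pencup, driver, screwdish from where it was at the start of the episode above 0.03 m).
It also fails if it takes over 67 s, if anything falls off the work surface, if the arm or the gripper's body presses on something with over 40 N, if the wrist force passes 120 N, or if a joint passes its speed limit or range.

ROBOT

A 6-joint arm with a two-finger parallel gripper is mounted at the origin on the work surface. World frame = base frame: x ahead of the robot, y to its left, z up, the work surface at z = 0. Lengths are in m, angles in rad, forces in N, time in s.
With the tool pointing down it reaches from about 0.35 to 0.875 m from the base axis. Payload 4.2 kg.
Tool frame: the origin (TCP) lies between the finger pads; the fingertips stand 14 mm ahead of it and the grasp point (between the pads) lies 5 mm behind it; x points along the fingers, y is the direction in which the jaws open and shut, and the axes are right-handed (so a half turn about x gives the same grasp; the last joint's range is limited). The gripper opens to 87 mm and grips with 3 to 60 N. Pads are 19 mm wide; open, the fingers measure 117 mm over their backs; the gripper's body (75 mm by 190 mm) begins 51 mm behind the grasp point.
Start: joints at [-1.052, 0.385, 0.008, 0, -1.194, -0.259], TCP at [0.161, -0.604, 0.237] pointing down, gripper open.
Joint ranges: [-3.14, 3.14], [-1.21, 2.06], [-1.07, 1.41], [-3.16, 2.05], [-2.99, -0.16], [-3.1, 3.1]. Speed limits (rad/s): [2.79, 2.79, 3.14, 3.14, 3.14, 3.14].

INTERFACE

Orientations are given as a 3x3 rotation matrix whose columns are the frame's x, y, z axes.
In Python, from cell import env gives the robot as it stands. The module is installed in compiled form; this text tells all that it offers.
- The arm moves only by the shell command python3 -m inch 'ROWS' [FORCE]. ROWS is JSON, a list of rows, each an object of numbers: "x", "y", "z": the shift along the tool's x, y, z in mm; "rx", "ry", "rz": the turn, a rotation vector about the tool's x, y, z in rad; "fingers": the opening, from 0 (shut) to 1 (fully open). In form: [{"x": .., "y": .., "z": .., "rx": .., "ry": .., "rz": .., "fingers": ..}, ...]. A call has 1 to 10 rows; each row is the pose to reach, as a shift and turn from the pose commanded when the call began, along the tool's axes at that moment; what a row does not reach only later rows make up. A row lasts 1/8 s, in which the tool goes at most 62.5 mm and 10.7 degrees, less where a joint would pass 70% of its speed; a pose out of reach is approached as far as the arm can. A call with a gripper value outside its range is refused whole. The fingers move at their own pace and stop on an object; FORCE is the grip in N (left out, the last holds). Time passes only in rows, so rows that repeat a pose let the fingers close. It gives the time, the measured TCP pose, the force and the opening at its end, in the units of the state.
- env.observe(): the state, without advancing time (a new reading comes with each control period).
- env.grab_frame(name): name is "scene" or "top" or "wrist"; returns a dict with "color" (480x640x3 uint8, red, green, blue), "camera_matrix" (3x3 intrinsics, pixels), "D" ([k1, k2, p1, p2, k3] as OpenCV has them; the pictures are not rectified), "extrinsics" (4x4, takes a point from world to camera coordinates). Camera axes: x right, y up, looking along -z (the intrinsics and any distortion apply to the point x, -y, -z); pixel columns grow to the right and rows downward; lengths in m; the calibration is good to about 2 mm. A picture is of the moment at which its call begins. There is no depth.
- env.hand_in(): hands the job in, once; it reports no verdict.
The state is a dict: "t": time; "joints": joint angles; "joint_velocities": joint speeds; "tau": joint torques, N m; "tool_pos": TCP position; "ee_rot": TCP orientation; "wrist_force": force on the tool from outside, world axes, zero at the start; "torque": the same for the moment, N m; "gripper_width": opening from 0.0 (shut) to 1.0 (fully open).
Only numpy, scipy, OpenCV 4.12 (cv2) and the standard library are available. Lean on these libraries where they do the work, as an engineer would, in place of code of your own. Each camera call takes 0.05 s, during which the arm holds its last target.

## Working session

There is one attempt and no reset: what is moved stays moved. The work goes in short steps, Python scripts to look and compute and a shell command to move; the robot and the scene stay as the last step left them, time stands still between calls to the robot, and variables do not carry over. Pictures are saved under pics/ and viewed, and the job is handed in when it is done.

```bash
ls; mkdir -p pics
cat > h.py <<'E'
import numpy as np, cv2, pickle
from cell import env
def grab(n,name):
    f=env.grab_frame(n); cv2.imwrite(f'pics/{name}.png',f['color'][:,:,::-1]); pickle.dump(f,open(f'pics/{name}.pkl','wb')); return f
def load(name): return pickle.load(open(f'pics/{name}.pkl','rb'))
def ray(f,u,v):
    K=np.array(f['camera_matrix'],float);D=np.array(f['D'],float);T=np.array(f['extrinsics'],float)
    p=cv2.undistortPoints(np.array([[[u,v]]],float),K,D)[0,0]
    d=np.array([p[0],-p[1],-1.]);R=T[:3,:3]
    return -R.T@T[:3,3], R.T@d
def onz(f,u,v,z):
    o,d=ray(f,u,v); return o+d*(z-o[2])/d[2]
def tri(obs):
    A=np.zeros((3,3));b=np.zeros(3)
    for f,u,v in obs:
        o,d=ray(f,u,v);d=d/np.linalg.norm(d);P=np.eye(3)-np.outer(d,d);A+=P;b+=P@o
    x=np.linalg.solve(A,b); return x
def proj(f,X):
    K=np.array(f['camera_matrix'],float);D=np.array(f['D'],float);T=np.array(f['extrinsics'],float)
    c=T[:3,:3]@np.array(X,float)+T[:3,3]
    return cv2.projectPoints(np.array([[[c[0],-c[1],-c[2]]]]),np.zeros(3),np.zeros(3),K,D)[0].ravel()
E
python3 - <<'E'
from h import *
for n in('scene','top','wrist'): grab(n,n+'0')
s=env.observe()
for k,v in s.items(): print(k,np.round(v,4).tolist())
E
```

```text
pics
t 0.15
joints [-1.0524, 0.3854, 0.007, -0.0004, -1.194, -0.2586]
joint_velocities [-0.0014, -0.0033, 0.0046, 0.0021, 0.0015, -0.0012]
tau [-0.0004, -39.1052, 18.7586, 4.2223, 0.0124, -0.0001]
tool_pos [0.1605, -0.6036, 0.2357]
ee_rot [[-0.0005, -0.2567, 0.9665], [0.0016, 0.9665, 0.2567], [-1.0, 0.0017, -0.0001]]
wrist_force [-0.0593, 0.4026, 1.3522]
torque [-0.0196, 0.0417, -0.0349]
gripper_width 0.9993
```

View pics/scene0.png

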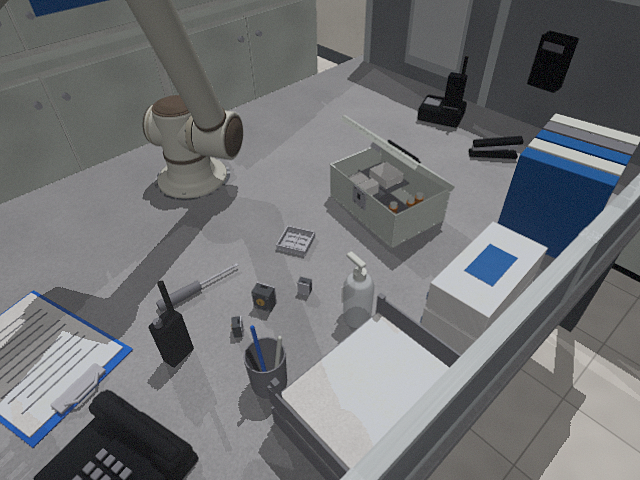

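View pics/top0.png

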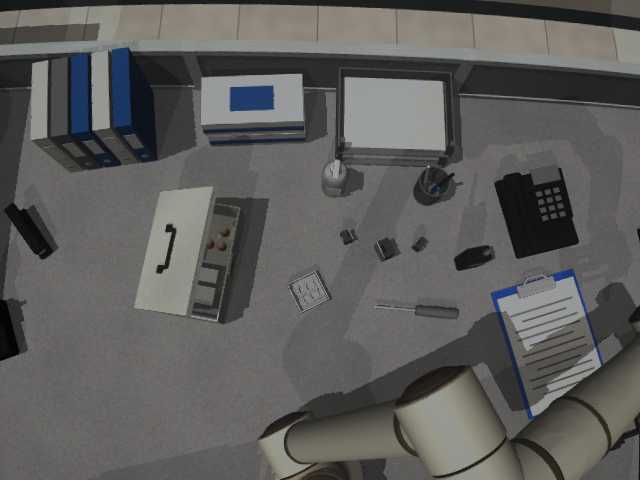

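View pics/wrist0.png

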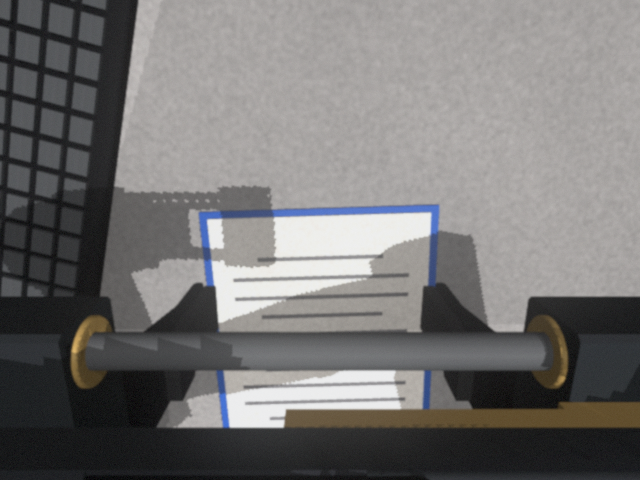

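The scene picture has the lockbox at (390,190) with the lid open and three lock look-alikes: (263,296), (304,287) and (237,326). In the top picture these are (385,249), (348,236) and (419,243). The largest is (263,296) / (385,249), and I'll check it in crops.

Run:
```python
from h import *
a=load('scene0')['color'][:,:,::-1];b=load('top0')['color'][:,:,::-1]
c1=cv2.resize(a[270:350,215:335],None,fx=6,fy=6,interpolation=3)[:, :]
c1=cv2.resize(c1,(600,400)); c2=cv2.resize(b[220:270,330:435],(800,381),interpolation=3)
cv2.imwrite('pics/c1.png',c1);cv2.imwrite('pics/c2.png',c2)
cv2.imwrite('pics/c3.png',cv2.resize(a[105:255,315:465],(600,600),interpolation=3))
cv2.imwrite('pics/c4.png',cv2.resize(b[175:335,125:285],(600,600),interpolation=3))
f=load('top0')
for p in[(385,249),(348,236),(419,243),(335,180),(434,185),(475,257),(309,291),(417,310),(140,312),(230,320)]: print(p,onz(f,*p,0.03).round(3))
for n in('top0','scene0'): 
  f=load(n);T=np.array(f['extrinsics']);print((-T[:3,:3].T@T[:3,3]).round(3),np.round(f['camera_matrix'],1).tolist(),f['D'])
```

```text
(385, 249) [ 0.527 -0.145  0.03 ]
(348, 236) [ 0.556 -0.057  0.03 ]
(419, 243) [ 0.543 -0.226  0.03 ]
(335, 180) [ 0.693 -0.025  0.03 ]
(434, 185) [ 0.688 -0.266  0.03 ]
(475, 257) [ 0.513 -0.361  0.03 ]
(309, 291) [0.424 0.032 0.03 ]
(417, 310) [ 0.385 -0.219  0.03 ]
(140, 312) [0.365 0.422 0.03 ]
(230, 320) [0.353 0.211 0.03 ]
[0.271 0.041 1.354] [[576.3, 0.0, 317.6], [0.0, 576.3, 243.7], [0.0, 0.0, 1.0]] [-0.16949751  0.          0.          0.          0.        ]
[ 1.081 -0.477  0.794] [[461.0, 0.0, 318.8], [0.0, 461.0, 242.2], [0.0, 0.0, 1.0]] [0.01555514 0.         0.         0.         0.        ]
```

View pics/c1.png

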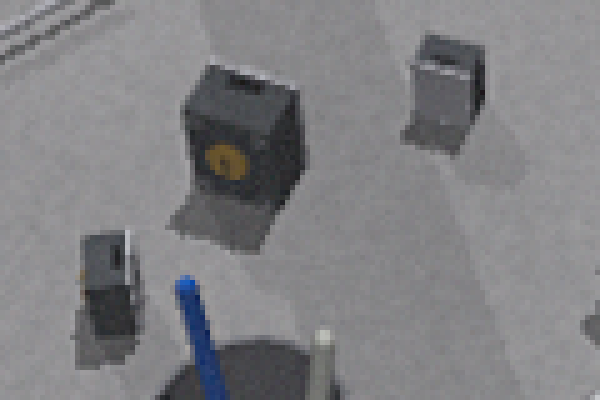

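View pics/c2.png

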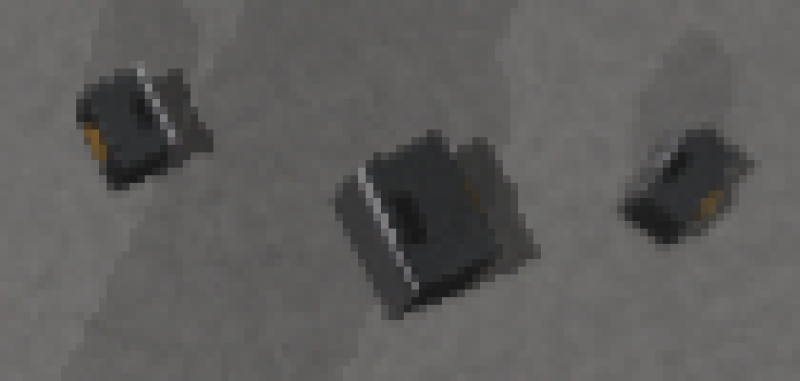

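View pics/c3.png

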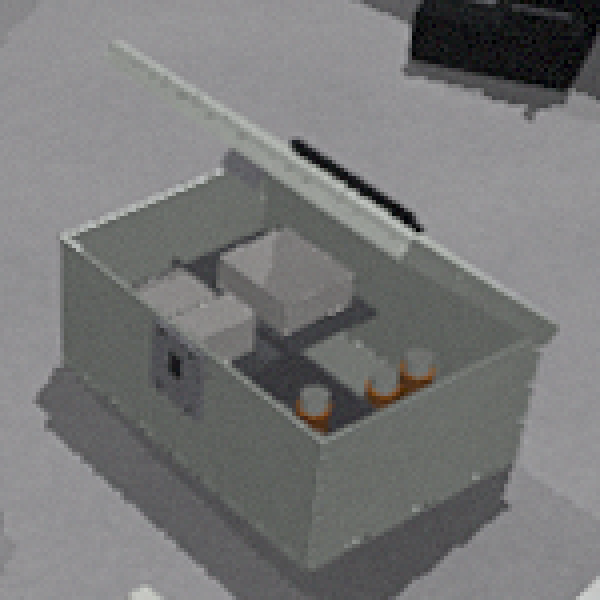

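View pics/c4.png

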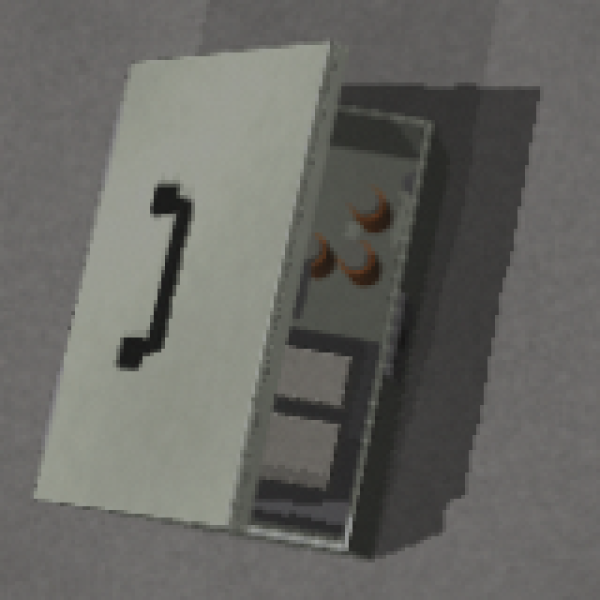

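Crops confirm the lock at scene (263,296) is the largest: brass barrel towards −y, plain back towards the box side. The lid is open and the pad sits at about scene (360,197). Next I'll fit the box, pad and lock.

Run:
```python
from h import *
a=load('scene0')['color'][:,:,::-1]
c=cv2.convertScaleAbs(a[155:240,325:405],alpha=1.6,beta=0)
cv2.imwrite('pics/c5.png',cv2.resize(c,(560,595),interpolation=2))
c=cv2.convertScaleAbs(a[275:325,240:290],alpha=2.2,beta=0)
cv2.imwrite('pics/c6.png',cv2.resize(c,(600,600),interpolation=2))
b=load('top0')['color'][:,:,::-1]
c=cv2.convertScaleAbs(b[230:270,365:405],alpha=2.5,beta=0)
cv2.imwrite('pics/c7.png',cv2.resize(c,(600,600),interpolation=2))
```

```text
(no output)
```

View pics/c5.png

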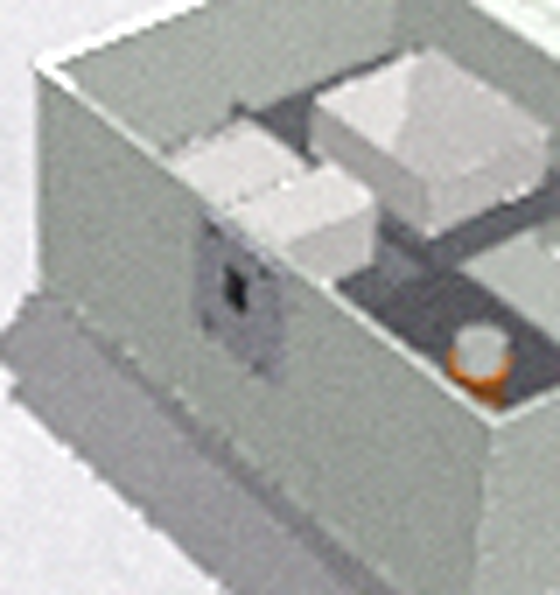

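View pics/c6.png

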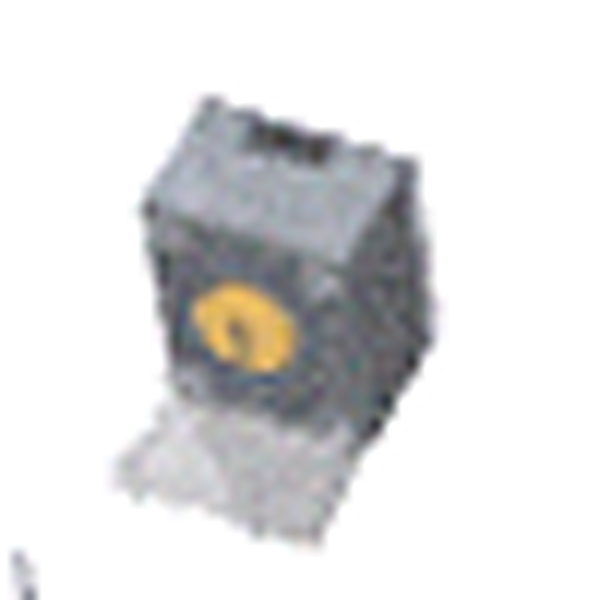

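View pics/c7.png

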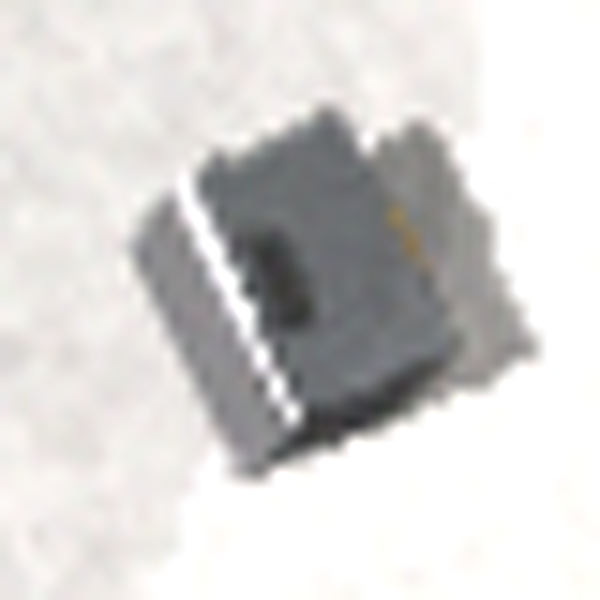

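```bash
cat > fit.py <<'E'
from h import *
from scipy.optimize import least_squares
T,S=load('top0'),load('scene0')
def Rz(a): c,s=np.cos(a),np.sin(a); return np.array([[c,-s,0],[s,c,0],[0,0,1]])
# lock frame: x back, y, z
L=[(S,(.015,-.021,.054),(274.6,288.5)),(S,(-.015,-.021,.054),(268.75,296.8)),(S,(-.015,.021,.054),(252.3,292.1)),(S,(.015,.021,.054),(257.3,283.3)),
(S,(-.015,.021,0),(254.6,307.1)),(S,(-.015,-.021,0),(270.8,311.7)),
(T,(.015,-.021,.054),(377.2,241.5)),(T,(.015,.021,.054),(384.7,257.9)),(T,(-.015,-.021,.054),(387,237.2)),(T,(-.015,.021,.054),(395.3,253.5)),(T,(.015,-.021,0),(374,246.7)),(T,(.015,.021,0),(381.3,261.7))]
def rl(p): return np.concatenate([proj(f,Rz(p[2])@np.array(X)+[p[0],p[1],0])-uv for f,X,uv in L])
r=least_squares(rl,[.527,-.145,1.5]);print('lock',r.x.round(4),np.round(r.fun.reshape(-1,2),1).tolist())
# box frame: origin mid front wall at desk, x into box; y
B=[(S,(0,.13,.104),(330.4,164.3)),(S,(0,-.13,.104),(395.7,215.3)),(S,(0,.13,0),(330.7,196.4)),
(T,(0,-.13,.104),(239.7,207)),(T,(0,.13,.104),(218.3,321))]
P=[((-.004,.025,.102),(352.9,185.4)),((-.004,-.025,.102),(365.7,195.4)),((-.004,.025,.05),(354,201.4)),((-.004,-.025,.05),(364.3,209))]
Q=[((-.186,-.134,.006),(213.8,186.2)),((-.186,.134,.006),(186.9,315.5)),((0,-.134,.006),(160.2,192.3)),((0,.134,.006),(134.3,307.5))]
def lidp(p,X):
    a=p[4]; x,y,z=X
    # rotate about hinge so front edge (x=-.186) rises
    return Rz(p[2])@np.array([.18+x*np.cos(a)+z*np.sin(a), y, .104-x*np.sin(a)+z*np.cos(a)])+[p[0],p[1],0]
def rb(p):
    o=[proj(f,Rz(p[2])@np.array(X)+[p[0],p[1],0])-uv for f,X,uv in B]
    o+=[proj(S,Rz(p[2])@(np.array(X)+[0,p[3],0])+[p[0],p[1],0])-uv for X,uv in P]
    o+=[proj(T,lidp(p,X))-uv for X,uv in Q]
    return np.concatenate(o)
r2=least_squares(rb,[.45,.2,1.5,0,.7]);p=r2.x
print('box',p.round(4),np.round(r2.fun.reshape(-1,2),1).tolist())
R=Rz(p[2]);print('pad',(R@[-.004,p[3],.076]+[p[0],p[1],0]).round(4))
for n,X in[('edge',(-.186,0,.006)),('hinge',(0,0,0))]: print(n,lidp(p,X).round(4))
E
python3 fit.py
```

```text
lock [ 0.5288 -0.1423  2.0395] [[-0.6, -2.2], [-0.6, -0.1], [-2.5, -0.5], [-1.2, -1.9], [-1.8, 0.6], [-0.3, 1.1], [-1.6, -0.5], [-0.9, -0.7], [0.0, -1.6], [-0.1, -1.9], [-1.2, -1.2], [-0.6, -0.6]]
box [ 0.4747  0.2112  1.4282 -0.0042  0.6921] [[-1.4, -1.1], [-0.4, -0.2], [-1.6, -1.8], [-0.4, -1.0], [-1.1, -0.2], [0.5, -0.9], [0.4, -0.9], [-1.3, -0.5], [0.7, 2.0], [-0.0, -0.9], [0.4, -0.3], [0.0, -1.2], [0.4, 0.4]]
pad [0.4782 0.2066 0.076 ]
edge [0.4804 0.2514 0.2273]
hinge [0.5002 0.3893 0.104 ]
```

```bash
cat > go.py <<'E'
import sys
from h import *
from scipy.spatial.transform import Rotation as Ro
# go.py x y z yaw(of tool y): prints tool-frame shift mm & rotvec to a pointing-down pose
def delta(p,yaw,pitch=0):
    s=env.observe();R=np.array(s['ee_rot']);y=np.array([np.cos(yaw),np.sin(yaw),0]);x=np.array([0,0,-1.])
    Rt=np.column_stack([x,y,np.cross(x,y)])
    d=R.T@(np.array(p)-s['tool_pos'])*1000
    print('t',s['t'],'pos',np.round(s['tool_pos'],4),'yaw',np.round(np.arctan2(R[1,1],R[0,1]),3),'shift mm',d.round(1),'rot',Ro.from_matrix(R.T@Rt).as_rotvec().round(4),'F',np.round(s['wrist_force'],1),'w',round(s['gripper_width'],3),'q',np.round(s['joints'],2))
if __name__=='__main__': delta([float(a) for a in sys.argv[1:4]],float(sys.argv[4]))
E
python3 go.py 0.40 -0.25 0.36 2.999;  python3 go.py 0.482 0.261 0.36 2.999
```

```text
t 0.15 pos [ 0.1605 -0.6036  0.2357] yaw 1.83 shift mm [-123.8  280.5  322.3] rot [-1.1686e+00  9.0000e-04 -1.5000e-03] F [-0.1  0.4  1.4] w 0.999 q [-1.05  0.39  0.01 -0.   -1.19 -0.26]
t 0.15 pos [ 0.1605 -0.6036  0.2357] yaw 1.83 shift mm [-123.1  753.3  532.7] rot [-1.1686e+00  9.0000e-04 -1.5000e-03] F [-0.1  0.4  1.4] w 0.999 q [-1.05  0.39  0.01 -0.   -1.19 -0.26]
```

```bash
python3 -m inch '[{"x":-60,"y":20,"z":40,"fingers":0},{"x":-124,"y":50,"z":80,"rx":-0.18,"fingers":0},{"x":-124,"y":90,"z":140,"rx":-0.36,"fingers":0},{"x":-124,"y":140,"z":190,"rx":-0.54,"fingers":0},{"x":-124,"y":180,"z":240,"rx":-0.7,"fingers":0},{"x":-124,"y":230,"z":280,"rx":-0.85,"fingers":0},{"x":-124,"y":280,"z":322,"rx":-1.0,"fingers":0},{"x":-124,"y":330,"z":345,"rx":-1.17,"fingers":0},{"x":-124,"y":380,"z":370,"rx":-1.17,"fingers":0},{"x":-124,"y":430,"z":390,"rx":-1.17,"fingers":0}]' 20; python3 go.py 0.482 0.261 0.30 2.999
```

```text
t 0.15 pos [ 0.1605 -0.6036  0.2357] yaw 1.83 shift mm [-63.1 753.2 532.7] rot [-1.1686e+00  9.0000e-04 -1.5000e-03] F [-0.1  0.4  1.4] w 0.999 q [-1.05  0.39  0.01 -0.   -1.19 -0.26]invalid input at $[0]: expected keys x, y, z, rx, ry, rz, fingers
```

```bash
python3 -m inch '[{"x":-60,"y":20,"z":40,"rx":0,"ry":0,"rz":0,"fingers":0},{"x":-124,"y":50,"z":80,"rx":-0.18,"ry":0,"rz":0,"fingers":0},{"x":-124,"y":90,"z":140,"rx":-0.36,"ry":0,"rz":0,"fingers":0},{"x":-124,"y":140,"z":190,"rx":-0.54,"ry":0,"rz":0,"fingers":0},{"x":-124,"y":180,"z":240,"rx":-0.7,"ry":0,"rz":0,"fingers":0},{"x":-124,"y":230,"z":280,"rx":-0.85,"ry":0,"rz":0,"fingers":0},{"x":-124,"y":280,"z":322,"rx":-1.0,"ry":0,"rz":0,"fingers":0},{"x":-124,"y":330,"z":345,"rx":-1.17,"ry":0,"rz":0,"fingers":0},{"x":-124,"y":380,"z":370,"rx":-1.17,"ry":0,"rz":0,"fingers":0},{"x":-124,"y":430,"z":390,"rx":-1.17,"ry":0,"rz":0,"fingers":0}]' 20; python3 go.py 0.482 0.261 0.30 2.999
```

```text
t: 1.4
tool_pos: [0.4238, -0.1061, 0.3604]
ee_rot: [[-0.0, -0.99, 0.14], [0.0, 0.14, 0.99], [-1.0, 0.0, 0.0]]
wrist_force: [1.0, 0.2, 0.5]
gripper_width: 0.016
t 1.4 pos [ 0.4238 -0.1061  0.3604] yaw 3.001 shift mm [ 60.4  -6.  371.6] rot [ 0.0016  0.0001 -0.0001] F [1.  0.2 0.5] w 0.016 q [ 0.13 -0.02 -0.19 -0.   -1.4  -0.27]
```

```bash
python3 -m inch '[{"x":0,"y":-1,"z":60,"rx":0,"ry":0,"rz":0,"fingers":0},{"x":0,"y":-2,"z":120,"rx":0,"ry":0,"rz":0,"fingers":0},{"x":0,"y":-3,"z":180,"rx":0,"ry":0,"rz":0,"fingers":0},{"x":0,"y":-4,"z":240,"rx":0,"ry":0,"rz":0,"fingers":0},{"x":0,"y":-5,"z":300,"rx":0,"ry":0,"rz":0,"fingers":0},{"x":20,"y":-6,"z":360,"rx":0,"ry":0,"rz":0,"fingers":0},{"x":50,"y":-6,"z":372,"rx":0,"ry":0,"rz":0,"fingers":0},{"x":70,"y":-6,"z":372,"rx":0,"ry":0,"rz":0,"fingers":0},{"x":70,"y":-6,"z":372,"rx":0,"ry":0,"rz":0,"fingers":0}]'
python3 - <<'E'
from h import *
grab('scene','s1');grab('top','t1')
E
```

```text
t: 2.52
tool_pos: [0.4811, 0.259, 0.2885]
ee_rot: [[-0.004, -0.99, 0.14], [-0.003, 0.14, 0.99], [-1.0, 0.003, -0.004]]
wrist_force: [0.1, -0.1, 0.9]
gripper_width: 0.005
```

View pics/s1.png

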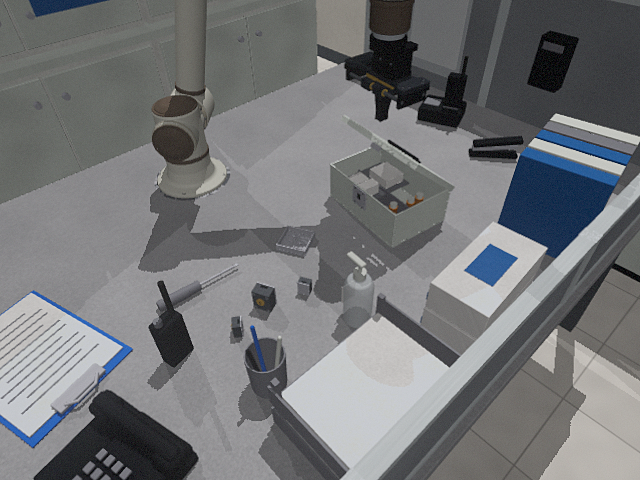

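The closed fingertips are at (381,118), above the middle of the lid's front edge (398,152), with the lid still open. Pressing down.

```bash
python3 -m inch '[{"x":25,"y":0,"z":0,"rx":0,"ry":0,"rz":0,"fingers":0},{"x":45,"y":0,"z":0,"rx":0,"ry":0,"rz":0,"fingers":0},{"x":60,"y":0,"z":0,"rx":0,"ry":0,"rz":0,"fingers":0},{"x":75,"y":0,"z":0,"rx":0,"ry":0,"rz":0,"fingers":0},{"x":88,"y":0,"z":0,"rx":0,"ry":0,"rz":0,"fingers":0},{"x":101,"y":0,"z":0,"rx":0,"ry":0,"rz":0,"fingers":0},{"x":114,"y":0,"z":0,"rx":0,"ry":0,"rz":0,"fingers":0},{"x":126,"y":0,"z":0,"rx":0,"ry":0,"rz":0,"fingers":0},{"x":138,"y":0,"z":0,"rx":0,"ry":0,"rz":0,"fingers":0},{"x":148,"y":0,"z":0,"rx":0,"ry":0,"rz":0,"fingers":0}]'
python3 - <<'E'
from h import *
print(env.observe()['wrist_force'])
E
```

```text
t: 3.88
tool_pos: [0.4817, 0.2591, 0.1415]
ee_rot: [[-0.001, -0.99, 0.141], [-0.001, 0.141, 0.99], [-1.0, 0.001, -0.001]]
wrist_force: [0.1, -1.3, 1.8]
gripper_width: 0.009
[ 0.06143091 -1.33360217  1.7598693 ]
```

```bash
python3 -m inch '[{"x":7,"y":0,"z":0,"rx":0,"ry":0,"rz":0,"fingers":0},{"x":13,"y":0,"z":0,"rx":0,"ry":0,"rz":0,"fingers":0},{"x":16,"y":0,"z":0,"rx":0,"ry":0,"rz":0,"fingers":0},{"x":17,"y":0,"z":0,"rx":0,"ry":0,"rz":0,"fingers":0}]'
python3 - <<'E'
from h import *
print(env.observe()['wrist_force'],env.observe()['tool_pos'])
grab('scene','s2')
E
```

```text
t: 4.38
tool_pos: [0.4819, 0.2594, 0.1254]
ee_rot: [[-0.0, -0.99, 0.141], [-0.0, 0.141, 0.99], [-1.0, 0.0, -0.0]]
wrist_force: [-0.2, -1.0, 1.1]
gripper_width: 0.009
[-0.24382634 -1.01239961  1.12125024] [0.48190666 0.25935182 0.12544939]
```

View pics/s2.png

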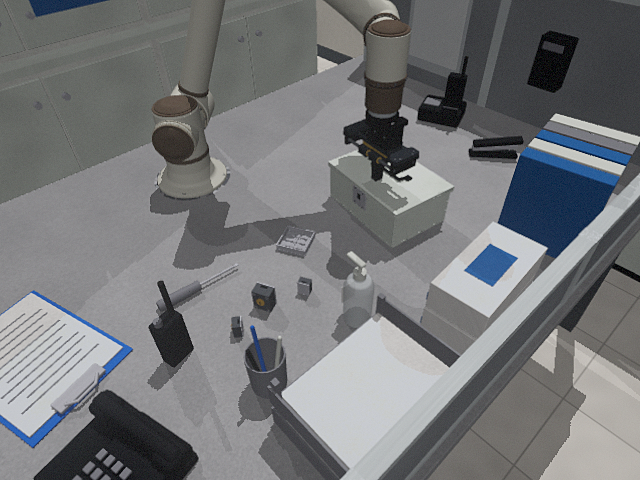

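The lid looks nearly shut, with the fingers at (376,178) on it. I'll press until the force rises.

```bash
python3 -m inch '[{"x":1,"y":0,"z":0,"rx":0,"ry":0,"rz":0,"fingers":0},{"x":2,"y":0,"z":0,"rx":0,"ry":0,"rz":0,"fingers":0},{"x":3,"y":0,"z":0,"rx":0,"ry":0,"rz":0,"fingers":0}]'; python3 -m inch '[{"x":1,"y":0,"z":0,"rx":0,"ry":0,"rz":0,"fingers":0},{"x":1,"y":0,"z":0,"rx":0,"ry":0,"rz":0,"fingers":0}]'
```

```text
t: 4.8
tool_pos: [0.4822, 0.2596, 0.1243]
ee_rot: [[0.001, -0.99, 0.14], [0.0, 0.14, 0.99], [-1.0, -0.001, 0.0]]
wrist_force: [-6.0, -1.1, 14.6]
gripper_width: 0.006
t: 5.05
tool_pos: [0.4821, 0.2596, 0.1243]
ee_rot: [[0.001, -0.99, 0.139], [0.0, 0.139, 0.99], [-1.0, -0.001, 0.001]]
wrist_force: [-5.6, -2.3, 15.7]
gripper_width: 0.006
```

The lid is shut: the tip stopped at z≈0.110 with 15 N. Now lift and go over the lock.

```bash
python3 fit.py|head -1; python3 go.py 0.5288 -0.1423 0.25 3.61
```

```text
lock [ 0.5288 -0.1423  2.0395] [[-0.6, -2.2], [-0.6, -0.1], [-2.5, -0.5], [-1.2, -1.9], [-1.8, 0.6], [-0.3, 1.1], [-1.6, -0.5], [-0.9, -0.7], [0.0, -1.6], [-0.1, -1.9], [-1.2, -1.2], [-0.6, -0.6]]
t 5.05 pos [0.4821 0.2596 0.1243] yaw 3.002 shift mm [-125.8 -102.4 -391.4] rot [-6.083e-01  2.000e-04  1.500e-03] F [-5.6 -2.3 15.7] w 0.006 q [ 0.79  0.36 -0.34  0.   -0.87 -0.93]
```

```bash
python3 -m inch '[{"x":-60,"y":0,"z":0,"rx":0,"ry":0,"rz":0,"fingers":0.1},{"x":-120,"y":0,"z":0,"rx":0,"ry":0,"rz":0,"fingers":1},{"x":-140,"y":-10,"z":-60,"rx":-0.1,"ry":0,"rz":0,"fingers":1},{"x":-140,"y":-20,"z":-120,"rx":-0.2,"ry":0,"rz":0,"fingers":1}]'
python3 - <<'E'
from h import *
grab('scene','s3');grab('top','t3')
E
python3 go.py 0.5288 -0.1423 0.25 3.61
```

```text
t: 5.55
tool_pos: [0.4859, 0.1377, 0.2639]
ee_rot: [[0.005, -0.998, -0.065], [0.003, -0.065, 0.998], [-1.0, -0.005, 0.003]]
wrist_force: [1.5, 0.7, -1.2]
gripper_width: 0.355
t 5.65 pos [0.4843 0.1339 0.2624] yaw -3.086 shift mm [  12.2  -29.1 -278.3] rot [-0.4132  0.0007  0.0011] F [ 0.5  0.1 -0.8] w 0.45 q [ 0.59  0.16 -0.24 -0.   -1.17 -0.54]
```

View pics/s3.png

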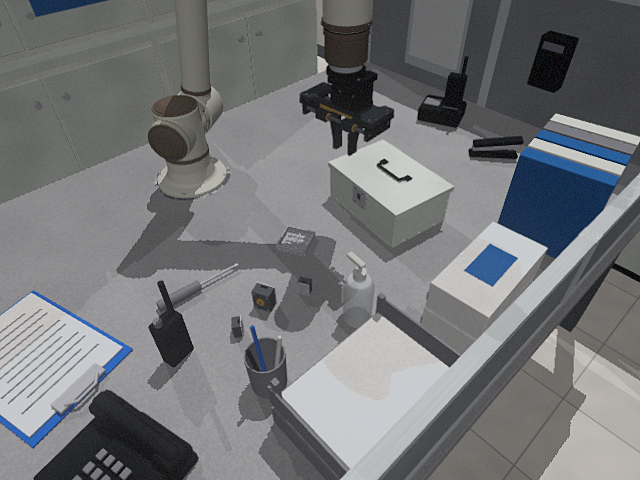

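The lid is shut flat, with the pad at (359,197). Now over the lock.

```bash
python3 -m inch '[{"x":0,"y":-6,"z":-60,"rx":-0.1,"ry":0,"rz":0,"fingers":1},{"x":0,"y":-12,"z":-120,"rx":-0.2,"ry":0,"rz":0,"fingers":1},{"x":0,"y":-18,"z":-180,"rx":-0.3,"ry":0,"rz":0,"fingers":1},{"x":0,"y":-24,"z":-240,"rx":-0.41,"ry":0,"rz":0,"fingers":1},{"x":0,"y":-29,"z":-278,"rx":-0.413,"ry":0,"rz":0,"fingers":1},{"x":0,"y":-29,"z":-278,"rx":-0.413,"ry":0,"rz":0,"fingers":1}]'
python3 - <<'E'
from h import *
grab('wrist','w3')
E
python3 go.py 0.5288 -0.1423 0.032 3.61
```

```text
t: 6.4
tool_pos: [0.5307, -0.1398, 0.2607]
ee_rot: [[-0.0, -0.893, -0.451], [0.0, -0.451, 0.893], [-1.0, 0.0, 0.0]]
wrist_force: [0.4, -0.3, 0.1]
gripper_width: 0.991
t 6.45 pos [ 0.5305 -0.1385  0.2609] yaw -2.672 shift mm [228.9   3.2  -2.8] rot [ 0.0013  0.0006 -0.0002] F [-0.7 -0.8  0.6] w 0.998 q [ 0.04  0.24 -0.14 -0.   -1.19  0.43]
```

View pics/w3.png

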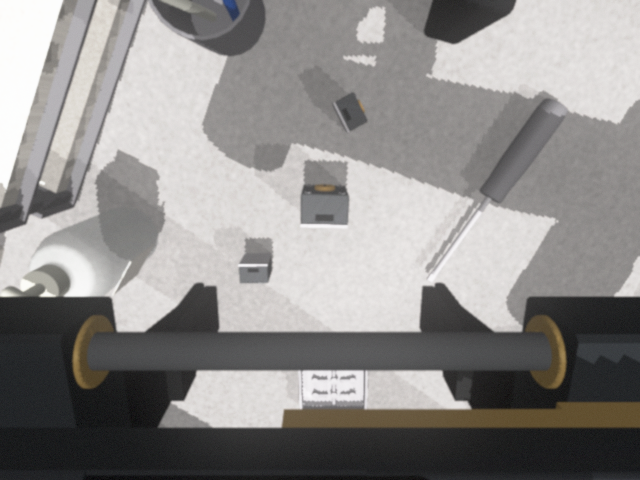

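The wrist view shows the lock square to the jaws at (325,207): brass barrel at (324,187), back edge at row 225. Measuring it in this view.

Run:
```python
from h import *
f=load('w3')
c=cv2.convertScaleAbs(f['color'][170:240,285:365,::-1],alpha=1.5)
cv2.imwrite('pics/c8.png',cv2.resize(c,None,fx=8,fy=8,interpolation=2))
for p in[(300.5,193.5),(348.5,193.5),(348.5,225.5),(300.5,225.5)]: print(onz(f,*p,.054).round(4))
print(proj(f,(.5288,-.1423,.054)))
```

```text
[ 0.5529 -0.1465  0.054 ]
[ 0.516  -0.1652  0.054 ]
[ 0.5026 -0.1401  0.054 ]
[ 0.5404 -0.1209  0.054 ]
[323.21913172 210.11772197]
```

View pics/c8.png

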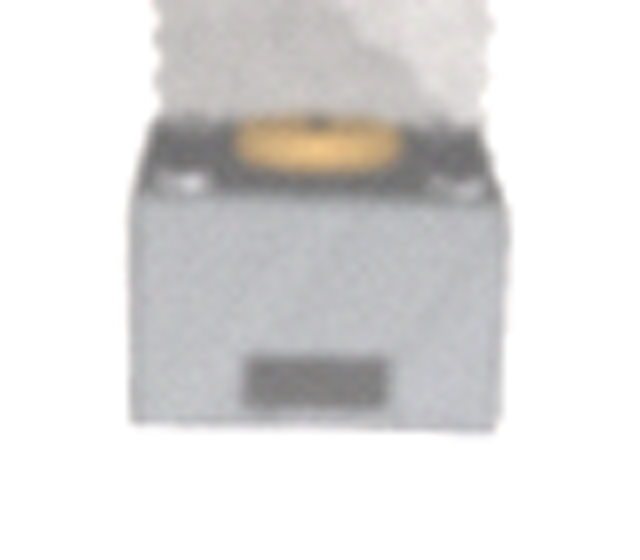

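```bash
python3 - <<'E'
from h import *
f=load('w3')
P=np.array([onz(f,*p,.054) for p in[(301.4,193.9),(347.4,194.5),(346.4,223),(301,222.3)]])
c=P.mean(0);y1=P[1]-P[0];y2=P[2]-P[3];print(c.round(4),np.linalg.norm(y1),np.linalg.norm(y2),[np.arctan2(v[1],v[0])%6.2832 for v in(y1,y2)], np.linalg.norm(P[3]-P[0]))
E
python3 go.py 0.528 -0.143 0.034 3.62
```

```text
[ 0.5288 -0.1439  0.054 ] 0.039745222472972644 0.03999190848297191 [np.float64(3.596973204701964), np.float64(3.594300295055237)] 0.025210384685124723
t 6.45 pos [ 0.5305 -0.1385  0.2609] yaw -2.672 shift mm [226.9   4.2  -3. ] rot [-0.0087  0.0006 -0.0002] F [-0.7 -0.8  0.6] w 0.998 q [ 0.04  0.24 -0.14 -0.   -1.19  0.43]
```

```bash
python3 go.py 0.5285 -0.1427 0.025 3.60
```

```text
t 6.45 pos [ 0.5305 -0.1385  0.2609] yaw -2.672 shift mm [235.9   3.6  -3. ] rot [ 0.0113  0.0006 -0.0002] F [-0.7 -0.8  0.6] w 0.998 q [ 0.04  0.24 -0.14 -0.   -1.19  0.43]
```

```bash
python3 -m inch '[{"x":50,"y":3.6,"z":-3,"rx":0.011,"ry":0,"rz":0,"fingers":1},{"x":100,"y":3.6,"z":-3,"rx":0.011,"ry":0,"rz":0,"fingers":1},{"x":140,"y":3.6,"z":-3,"rx":0.011,"ry":0,"rz":0,"fingers":1},{"x":160,"y":3.6,"z":-3,"rx":0.011,"ry":0,"rz":0,"fingers":1},{"x":160,"y":3.6,"z":-3,"rx":0.011,"ry":0,"rz":0,"fingers":1},{"x":160,"y":3.6,"z":-3,"rx":0.011,"ry":0,"rz":0,"fingers":1}]';python3 - <<'E'
from h import *
grab('wrist','w4')
f=load('w4');print(proj(f,(.5285,-.1427,.054)))
E
python3 go.py 0.5285 -0.1427 0.025 3.60
```

```text
t: 7.2
tool_pos: [0.5295, -0.1415, 0.1027]
ee_rot: [[0.002, -0.895, -0.446], [-0.0, -0.446, 0.895], [-1.0, -0.002, -0.001]]
wrist_force: [0.8, -0.0, 0.6]
gripper_width: 0.997
[323.48420765 275.65274916]
t 7.25 pos [ 0.5296 -0.1418  0.103 ] yaw -2.679 shift mm [78.   1.6 -0.3] rot [ 0.0038 -0.0014  0.0026] F [ 0.5  0.  -1.2] w 1.0 q [ 0.03  0.39 -0.36  0.   -0.82  0.43]
```

View pics/w4.png

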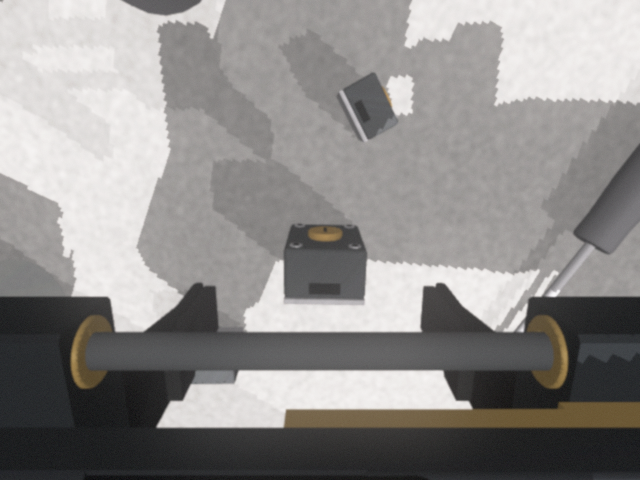

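The lock's top face is centred at (325,275), where the estimate projects, midway between the jaws. Descending.

```bash
python3 -m inch '[{"x":25,"y":1,"z":0,"rx":0.004,"ry":0,"rz":0,"fingers":1},{"x":50,"y":1,"z":0,"rx":0.004,"ry":0,"rz":0,"fingers":1},{"x":68,"y":1,"z":0,"rx":0.004,"ry":0,"rz":0,"fingers":1},{"x":77,"y":1,"z":0,"rx":0.004,"ry":0,"rz":0,"fingers":1},{"x":77,"y":1,"z":0,"rx":0.004,"ry":0,"rz":0,"fingers":1},{"x":77,"y":1,"z":0,"rx":0.004,"ry":0,"rz":0,"fingers":0.3},{"x":77,"y":1,"z":0,"rx":0.004,"ry":0,"rz":0,"fingers":0.3},{"x":77,"y":1,"z":0,"rx":0.004,"ry":0,"rz":0,"fingers":0.3},{"x":77,"y":1,"z":0,"rx":0.004,"ry":0,"rz":0,"fingers":0.3},{"x":77,"y":1,"z":0,"rx":0.004,"ry":0,"rz":0,"fingers":0.3}]' 40; python3 -m inch '[{"x":0,"y":0,"z":0,"rx":0,"ry":0,"rz":0,"fingers":0.3},{"x":0,"y":0,"z":0,"rx":0,"ry":0,"rz":0,"fingers":0.3}]' 40
```

```text
t: 8.5
tool_pos: [0.5275, -0.1428, 0.0246]
ee_rot: [[0.0, -0.897, -0.441], [-0.0, -0.441, 0.897], [-1.0, -0.0, -0.0]]
wrist_force: [0.2, 0.4, 0.5]
gripper_width: 0.516
t: 8.75
tool_pos: [0.5274, -0.1429, 0.0245]
ee_rot: [[-0.0, -0.897, -0.441], [-0.0, -0.441, 0.897], [-1.0, 0.0, 0.0]]
wrist_force: [0.4, 0.8, 0.4]
gripper_width: 0.479
```

```bash
python3 -m inch '[{"x":-25,"y":0,"z":0,"rx":0,"ry":0,"rz":0,"fingers":0.3},{"x":-60,"y":0,"z":0,"rx":0,"ry":0,"rz":0,"fingers":0.3},{"x":-90,"y":0,"z":0,"rx":0,"ry":0,"rz":0,"fingers":0.3},{"x":-105,"y":0,"z":0,"rx":0,"ry":0,"rz":0,"fingers":0.3},{"x":-105,"y":0,"z":0,"rx":0,"ry":0,"rz":0,"fingers":0.3}]' 40
python3 - <<'E'
from h import *
grab('wrist','w5')
f=load('s3');a=f['color'][:,:,::-1]
c=cv2.convertScaleAbs(a[155:240,325:405],alpha=1.6,beta=0)
cv2.imwrite('pics/c9.png',cv2.resize(c,(560,595),interpolation=2))
E
python3 go.py 0.4704 0.1522 0.13 2.999
```

```text
t: 9.38
tool_pos: [0.5277, -0.1427, 0.1299]
ee_rot: [[0.001, -0.897, -0.441], [0.0, -0.441, 0.897], [-1.0, -0.001, -0.0]]
wrist_force: [0.3, -0.4, -1.7]
gripper_width: 0.481
t 9.425 pos [ 0.5269 -0.1427  0.1288] yaw -2.685 shift mm [ -1.  -79.3 289.6] rot [ 0.5992  0.0007 -0.001 ] F [-0.2 -0.2 -2.9] w 0.482 q [ 0.03  0.36 -0.33 -0.   -0.88  0.42]
```

View pics/w5.png

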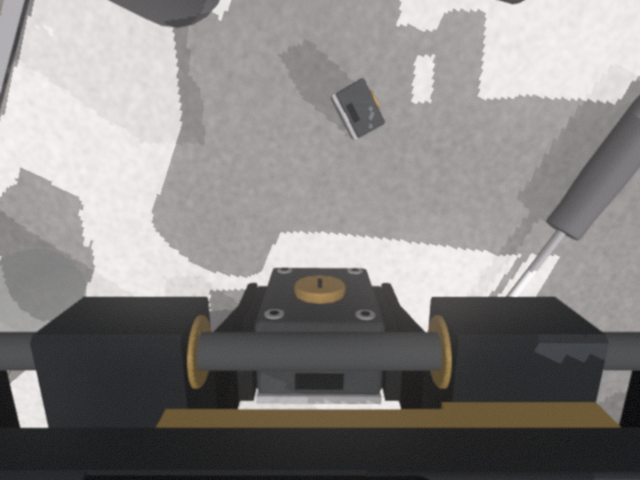

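View pics/c9.png

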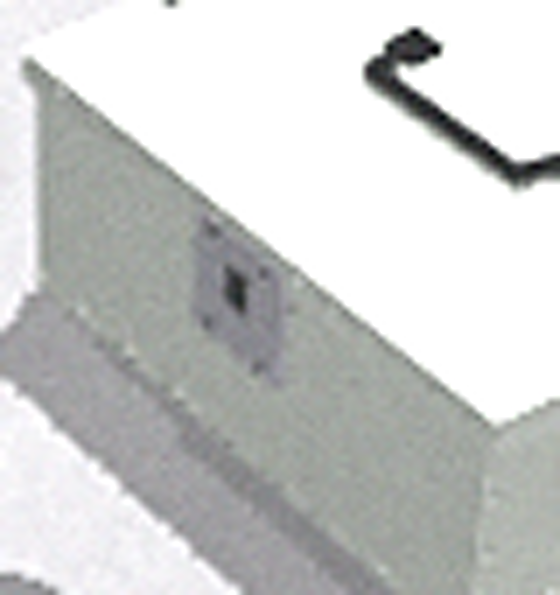

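The lock is held square in the jaws, key side towards the camera (barrel at (319,288)). The pad in the scene view is at about (358,196). Carrying it to a spot in front of the pad.

```bash
python3 -m inch '[{"x":0,"y":-10,"z":40,"rx":0.1,"ry":0,"rz":0,"fingers":0.3},{"x":0,"y":-22,"z":85,"rx":0.2,"ry":0,"rz":0,"fingers":0.3},{"x":0,"y":-36,"z":130,"rx":0.3,"ry":0,"rz":0,"fingers":0.3},{"x":0,"y":-48,"z":175,"rx":0.4,"ry":0,"rz":0,"fingers":0.3},{"x":0,"y":-60,"z":220,"rx":0.5,"ry":0,"rz":0,"fingers":0.3},{"x":0,"y":-70,"z":260,"rx":0.599,"ry":0,"rz":0,"fingers":0.3},{"x":0,"y":-79,"z":282,"rx":0.599,"ry":0,"rz":0,"fingers":0.3},{"x":0,"y":-79,"z":290,"rx":0.599,"ry":0,"rz":0,"fingers":0.3},{"x":0,"y":-79,"z":290,"rx":0.599,"ry":0,"rz":0,"fingers":0.3}]' 40; python3 go.py 0.4704 0.1522 0.0735 2.999
```

```text
t: 10.55
tool_pos: [0.4696, 0.1519, 0.1285]
ee_rot: [[-0.002, -0.99, 0.141], [-0.001, 0.141, 0.99], [-1.0, 0.002, -0.002]]
wrist_force: [-0.1, -0.7, -1.6]
gripper_width: 0.48
t 10.55 pos [0.4696 0.1519 0.1285] yaw 3.0 shift mm [55.  -0.9  0.5] rot [ 0.001  -0.0017 -0.0021] F [-0.1 -0.7 -1.6] w 0.48 q [ 0.64  0.28 -0.46 -0.   -0.84 -0.78]
```

```bash
python3 -m inch '[{"x":25,"y":-0.5,"z":0,"rx":0,"ry":0,"rz":0,"fingers":0.3},{"x":45,"y":-0.5,"z":0,"rx":0,"ry":0,"rz":0,"fingers":0.3},{"x":55,"y":-0.5,"z":0,"rx":0,"ry":0,"rz":0,"fingers":0.3},{"x":55,"y":-0.5,"z":0,"rx":0,"ry":0,"rz":0,"fingers":0.3},{"x":55,"y":-0.5,"z":0,"rx":0,"ry":0,"rz":0,"fingers":0.3}]' 40; python3 go.py 0.4704 0.1522 0.0735 2.999;  python3 - <<'E'
from h import *
f=grab('scene','s6');g=grab('top','t6')
a=f['color'][:,:,::-1]; c=cv2.convertScaleAbs(a[140:230,310:410],alpha=1.7)
cv2.imwrite('pics/c10.png',cv2.resize(c,(700,630),interpolation=2)[:600])
a=g['color'][:,:,::-1]; c=cv2.convertScaleAbs(a[215:305,190:290],alpha=2)
cv2.imwrite('pics/c11.png',cv2.resize(c,(700,630),interpolation=2)[:600])
E
```

```text
t: 11.18
tool_pos: [0.4715, 0.1522, 0.0752]
ee_rot: [[0.001, -0.99, 0.142], [0.001, 0.142, 0.99], [-1.0, -0.001, 0.001]]
wrist_force: [0.4, -1.2, -1.4]
gripper_width: 0.484
t 11.175 pos [0.4715 0.1522 0.0752] yaw 2.999 shift mm [ 1.7  1.1 -0.2] rot [0.0004 0.0008 0.0011] F [ 0.4 -1.2 -1.4] w 0.484 q [ 0.64  0.36 -0.51  0.   -0.7  -0.78]
```

View pics/c10.png

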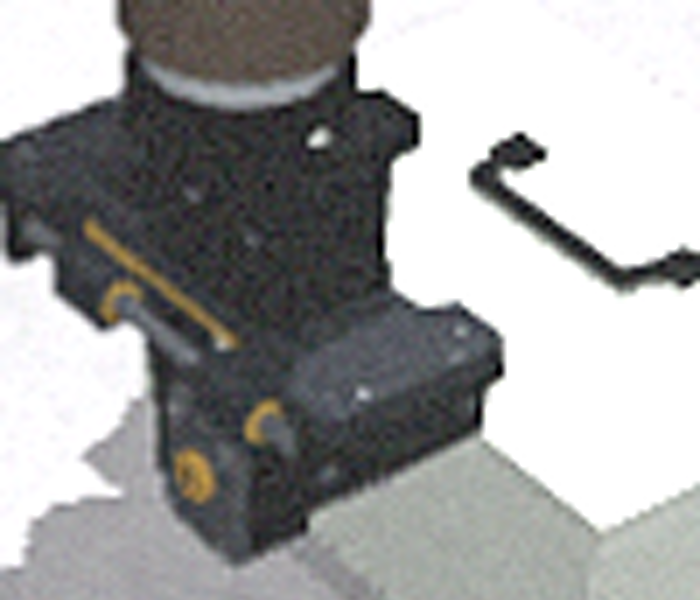

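View pics/c11.png

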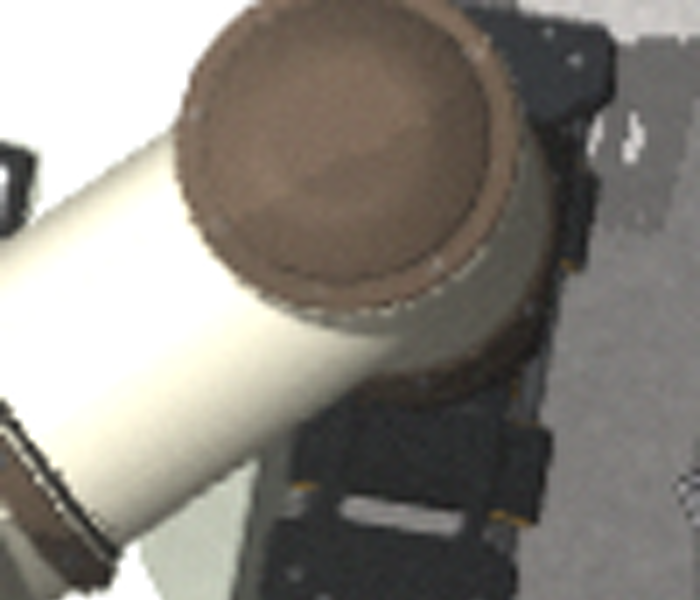

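Run:
```python
from h import *
f=load('s6');s=env.observe()
u=np.array([.142,.990,0])
print('pad proj',proj(f,(.4782,.2066,.076)),'dpx per 5mm y(-x)',proj(f,(.4732,.2073,.076)),'z+5',proj(f,(.4782,.2066,.081)))
tcp=np.array(s['tool_pos'])
for h in(-.003,0,.003,.006): print('barrel pred',h,proj(f,tcp+[0,0,.0025+h]-.019*u))
g=load('scene0');lx=np.array([np.cos(2.03),np.sin(2.03),0])
for h in(-.003,0,.003,.006): print('barrel0',h,proj(g,np.array([.5285,-.1427,.027+h])-.019*lx), '(260,301.6)')
```

```text
pad proj [359.15795725 197.76975526] dpx per 5mm y(-x) [357.89232947 196.75771325] z+5 [359.24447286 196.18384799]
barrel pred -0.003 [335.6396162  209.49138845]
barrel pred 0 [335.64900758 208.53802876]
barrel pred 0.003 [335.65843621 207.58111185]
barrel pred 0.006 [335.66790231 206.62061739]
barrel0 -0.003 [259.32949365 304.65357802] (260,301.6)
barrel0 0 [259.17820387 303.7619036 ] (260,301.6)
barrel0 0.003 [259.0262638 302.8664461] (260,301.6)
barrel0 0.006 [258.87366919 301.96718109] (260,301.6)
```

```bash
cat > cen.py <<'E'
from h import *
def brass(f,x0,y0,x1,y1):
    c=f['color'][y0:y1,x0:x1].astype(float); w=np.clip(c[:,:,0]-c[:,:,2]-25,0,None); yy,xx=np.mgrid[y0:y1,x0:x1]
    return (w*xx).sum()/w.sum(),(w*yy).sum()/w.sum(),(w>0).sum()
def box_(name,x0,y0,x1,y1):
    c=load(name)['color'][y0:y1,x0:x1].mean(2); return c
if __name__=='__main__':
    print(brass(load('s6'),330,200,343,216),brass(load('scene0'),252,292,269,310))
    f=load('s3');c=f['color'].astype(float)
    # pad is bluish-grey vs box greenish: b-g
    d=(c[:,:,2]-c[:,:,1])[180:215,346:374]
    d=cv2.GaussianBlur(d,(0,0),.6); np.set_printoptions(linewidth=250); 
    m=(d-d.min())/(d.max()-d.min())*255; cv2.imwrite('pics/c12.png',cv2.resize(m.astype(np.uint8),None,fx=16,fy=16,interpolation=1))
    g=cv2.convertScaleAbs(f['color'][180:215,346:374,::-1],alpha=1.8); cv2.imwrite('pics/c13.png',cv2.resize(g,None,fx=16,fy=16,interpolation=2))
E
python3 cen.py
```

```text
(np.float64(337.55338345864664), np.float64(207.2842105263158), np.int64(32)) (np.float64(260.00301810865193), np.float64(301.6317907444668), np.int64(42))
```

View pics/c12.png

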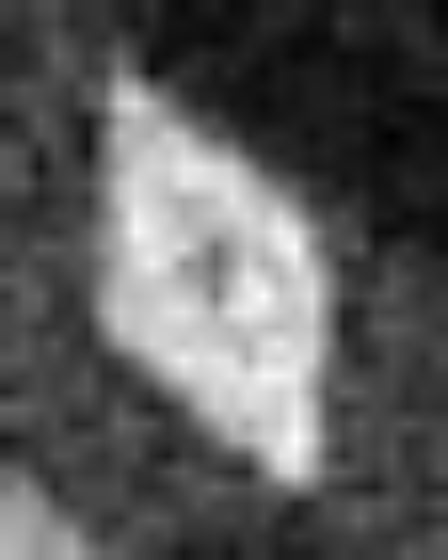

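View pics/c13.png

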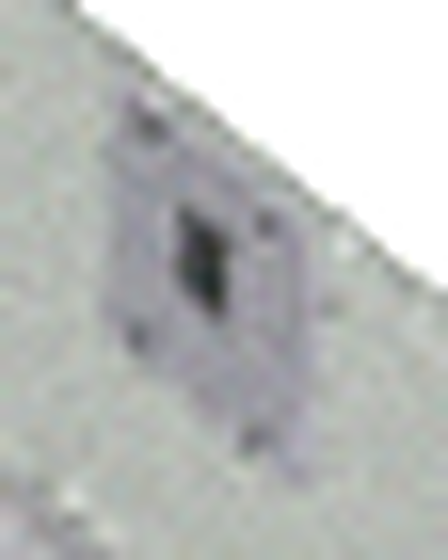

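Run:
```python
from h import *
from scipy.optimize import least_squares
f=load('s3');c=f['color'].astype(float)
d=(c[:,:,2]-c[:,:,1]);d=cv2.GaussianBlur(d,(0,0),.6)[180:215,346:374]
m=(d>(d.max()+np.median(d))/2-1).astype(np.uint8);n,l,st,ce=cv2.connectedComponentsWithStats(m)
k=1+np.argmax(st[1:,4]);print('pad centroid',ce[k]+[346,180],st[k])
s6=load('s6');tcp=np.array(env.observe()['tool_pos']);u=np.array([.142,.990,0])
p0=proj(s6,tcp+[0,0,.0065]-.017*u);print('barrel pred .017',p0)
print('J x5',proj(s6,tcp+[0,0,.0065]-.012*u)-p0)
lx=np.array([np.cos(2.03),np.sin(2.03),0]);print(proj(load('scene0'),np.array([.5285,-.1427,.031])-.017*lx))
# quad mask fit: project pad quad area centroid for several pad centers
def quad(p):
    y=np.array([-.990,.142,0]);c=np.array([.4782,.2066,.076])+p*y
    return np.array([proj(f,c+a*.025*y+[0,0,b*.026]) for a,b in((1,1),(-1,1),(-1,-1),(1,-1))])
for p in(0,.002,.004,.006): q=quad(p);M=cv2.moments(q.astype(np.float32));print(p,M['m10']/M['m00'],M['m01']/M['m00'],M['m00'],q.round(1).tolist())
```

```text
pad centroid [358.89140271 197.34841629] [  6   5  14  25 221]
barrel pred .017 [336.32684308 206.95096878]
J x5 [ 1.65897152 -0.77400675]
[259.39242994 301.86571803]
0 359.27645160715286 197.6847714107895 215.02410552627407 [[353.3, 184.5], [366.1, 194.5], [365.0, 211.0], [352.6, 200.9]]
0.002 358.7758007827438 197.28212092022727 214.35255598276854 [[352.8, 184.1], [365.5, 194.1], [364.4, 210.6], [352.2, 200.5]]
0.004 358.276204146803 196.88031525559816 213.6838250309229 [[352.3, 183.7], [365.0, 193.7], [363.9, 210.2], [351.7, 200.1]]
0.006 357.7776607283739 196.47933439169347 213.01818430540152 [[351.9, 183.3], [364.5, 193.3], [363.4, 209.8], [351.2, 199.7]]
```

```bash
cat > fit2.py <<'E'
import io,contextlib
with contextlib.redirect_stdout(io.StringIO()):
    from fit import *
def go(free,bias):
    def r(p):
        b=np.array(bias)
        o=[proj(f,Rz(p[2])@np.array(X)+[p[0],p[1],0])+(b if f is S else 0)-(np.array(uv)-.4) for f,X,uv in B]
        o+=[3*(proj(S,Rz(p[2])@np.array((-.004,p[3]*free,.076))+[p[0],p[1],0])+b-(358.89,197.35))]
        o+=[proj(T,lidp(p,X))-(np.array(uv)-.4) for X,uv in Q]
        return np.concatenate(o)
    s=least_squares(r,[.47,.21,1.43,0,.7]);p=s.x;R=Rz(p[2])
    print(free,bias,p.round(4),'cost',round(s.cost,2),'pad',(R@[-.004,p[3]*free,.076]+[p[0],p[1],0]).round(4),np.round(s.fun,1).tolist())
for b in((0,0),(1.2,.3)):
    for fr in(0,1): go(fr,b)
E
python3 fit2.py
```

```text
0 (0, 0) [0.4758 0.2118 1.4297 0.1028 0.693 ] cost 5.52 pad [0.4752 0.2079 0.076 ] [-0.6, -0.6, 0.7, 0.2, -0.8, -1.3, -0.3, -1.1, -0.9, -0.3, -0.8, -1.0, -0.1, -1.0, 0.5, -0.4, 0.1, -1.2, 0.6, 0.4]
1 (0, 0) [ 0.4749  0.2117  1.4275 -0.0023  0.6951] cost 4.17 pad [0.4766 0.2074 0.076 ] [-0.8, -0.8, 0.2, 0.1, -1.0, -1.5, -0.1, -0.7, -1.0, 0.1, 0.0, -0.0, -0.0, -0.6, 0.3, -0.1, 0.3, -1.0, 0.5, 0.6]
0 (1.2, 0.3) [0.474  0.2106 1.4267 0.     0.7032] cost 3.38 pad [0.4735 0.2066 0.076 ] [-0.1, -0.5, 0.8, 0.5, -0.3, -1.2, 0.4, -0.3, -0.6, 0.5, 0.3, -0.4, -0.1, -0.5, 0.2, 0.2, 0.8, -0.7, 1.0, 0.9]
1 (1.2, 0.3) [ 0.474   0.2106  1.4266 -0.      0.7033] cost 3.38 pad [0.4735 0.2066 0.076 ] [-0.1, -0.5, 0.8, 0.5, -0.3, -1.2, 0.4, -0.3, -0.6, 0.5, 0.3, -0.4, -0.1, -0.5, 0.1, 0.2, 0.8, -0.7, 1.0, 0.9]
```

```bash
python3 go.py 0.4704 0.1821 0.0718 2.9975
```

```text
t 11.275 pos [0.4715 0.1524 0.0753] yaw 3.0 shift mm [ 3.5  5.3 29.2] rot [0.0021 0.0011 0.0013] F [ 0.8 -0.1 -1.6] w 0.481 q [ 0.64  0.36 -0.51  0.   -0.7  -0.78]
```

```bash
python3 -m inch '[{"x":2,"y":5,"z":10,"rx":0,"ry":0,"rz":0,"fingers":0.3},{"x":3.5,"y":5.3,"z":20,"rx":0.002,"ry":0.001,"rz":0.001,"fingers":0.3},{"x":3.5,"y":5.3,"z":27,"rx":0.002,"ry":0.001,"rz":0.001,"fingers":0.3},{"x":3.5,"y":5.3,"z":29,"rx":0.002,"ry":0.001,"rz":0.001,"fingers":0.3},{"x":3.5,"y":5.3,"z":29,"rx":0.002,"ry":0.001,"rz":0.001,"fingers":0.3},{"x":3.5,"y":5.3,"z":29,"rx":0.002,"ry":0.001,"rz":0.001,"fingers":0.3}]' 40;python3 go.py 0.4718 0.1920 0.0718 2.9975; python3 -m inch '[{"x":0,"y":0,"z":0,"rx":0,"ry":0,"rz":0,"fingers":0.3}]' 40;python3 go.py 0.4718 0.1920 0.0718 2.9975
```

```text
t: 12.02
tool_pos: [0.4697, 0.1815, 0.071]
ee_rot: [[-0.001, -0.99, 0.144], [-0.001, 0.144, 0.99], [-1.0, 0.001, -0.001]]
wrist_force: [-0.4, 0.8, -1.3]
gripper_width: 0.482
t 12.025 pos [0.4697 0.1815 0.071 ] yaw 2.997 shift mm [-0.8 -0.6 10.7] rot [-0.0002 -0.0012 -0.0012] F [-0.4  0.8 -1.3] w 0.482 q [ 0.69  0.37 -0.5  -0.   -0.7  -0.84]
t: 12.15
tool_pos: [0.4698, 0.1814, 0.0711]
ee_rot: [[-0.001, -0.99, 0.144], [-0.001, 0.144, 0.99], [-1.0, 0.001, -0.001]]
wrist_force: [0.4, 0.1, -2.2]
gripper_width: 0.479
t 12.15 pos [0.4698 0.1814 0.0711] yaw 2.997 shift mm [-0.8 -0.5 10.8] rot [-0.0003 -0.0011 -0.0011] F [ 0.4  0.1 -2.2] w 0.479 q [ 0.69  0.37 -0.5  -0.   -0.7  -0.84]
```

Check clearance with a wrist and scene view before contact.

```bash
python3 - <<'E'
from h import *
from cen import brass
f=grab('scene','s7'); grab('wrist','w7')
tcp=np.array(env.observe()['tool_pos']);u=np.array([.144,.990,0])
print(brass(f,330,195,352,218),proj(f,tcp+[0,0,.0065]-.017*u))
c=cv2.convertScaleAbs(f['color'][150:235,320:405,::-1],alpha=1.7)
cv2.imwrite('pics/c14.png',cv2.resize(c,(595,595),interpolation=2))
E
python3 -m inch '[{"x":-0.8,"y":-0.5,"z":4,"rx":0,"ry":0,"rz":0,"fingers":0.3},{"x":-0.8,"y":-0.5,"z":7,"rx":0,"ry":0,"rz":0,"fingers":0.3},{"x":-0.8,"y":-0.5,"z":7.5,"rx":0,"ry":0,"rz":0,"fingers":0.3},{"x":-0.8,"y":-0.5,"z":7.5,"rx":0,"ry":0,"rz":0,"fingers":0.3}]' 40
```

```text
(np.float64(345.5748031496063), np.float64(203.03779527559055), np.int64(28)) [344.22362773 202.72627445]
t: 12.75
tool_pos: [0.4713, 0.1891, 0.0718]
ee_rot: [[-0.001, -0.99, 0.143], [-0.001, 0.143, 0.99], [-1.0, 0.001, -0.001]]
wrist_force: [-0.4, -0.3, -2.2]
gripper_width: 0.48
```

View pics/c14.png

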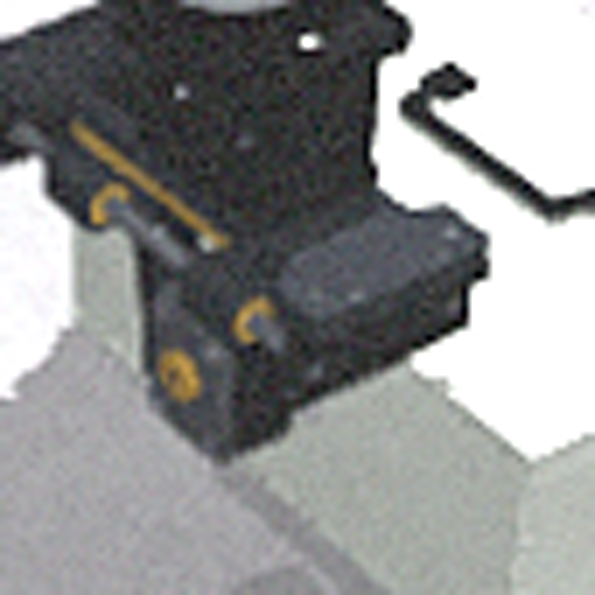

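The lock is upright in front of the box, with its barrel at (345.6,203.0). The offset from the predicted pixel is constant at about (+1.3,+0.3), which the fit already allowed for. Creeping to contact.

```bash
python3 -m inch '[{"x":0,"y":0,"z":0.7,"rx":0,"ry":0,"rz":0,"fingers":0.3},{"x":0,"y":0,"z":1.5,"rx":0,"ry":0,"rz":0,"fingers":0.3},{"x":0,"y":0,"z":1.5,"rx":0,"ry":0,"rz":0,"fingers":0.3}]' 40; python3 -m inch '[{"x":0,"y":0,"z":0.7,"rx":0,"ry":0,"rz":0,"fingers":0.3},{"x":0,"y":0,"z":1.5,"rx":0,"ry":0,"rz":0,"fingers":0.3},{"x":0,"y":0,"z":1.5,"rx":0,"ry":0,"rz":0,"fingers":0.3}]' 40
```

```text
t: 13.12
tool_pos: [0.4716, 0.1905, 0.0718]
ee_rot: [[-0.001, -0.99, 0.144], [-0.001, 0.144, 0.99], [-1.0, 0.001, -0.001]]
wrist_force: [0.4, -0.7, -1.8]
gripper_width: 0.476
t: 13.5
tool_pos: [0.4715, 0.1906, 0.0718]
ee_rot: [[-0.002, -0.99, 0.144], [-0.003, 0.144, 0.99], [-1.0, 0.002, -0.004]]
wrist_force: [2.5, -5.2, -0.6]
gripper_width: 0.475
```

Run:
```python
from h import *
from cen import brass
f=grab('scene','s8'); 
tcp=np.array(env.observe()['tool_pos']);u=np.array([.144,.990,0])
b=np.array(brass(f,335,190,358,212)[:2]);bias=b-proj(f,tcp+[0,0,.0065]-.017*u);print(b,bias)
bk=tcp+[0,0,.0025]+.015*u; q=proj(f,bk)+bias;print('back px',q,'pad px 358.89 197.35')
y=np.array([-.99,.144,0])
J=np.column_stack([proj(f,bk+.001*y)-proj(f,bk),proj(f,bk+[0,0,.001])-proj(f,bk),proj(f,bk+.001*u)-proj(f,bk)]);print(J.round(3))
print('pad-back y,z mm (same plane)',np.linalg.solve(J[:,:2],np.array([358.89,197.35])-q), bk)
print('with z known .076: y,x',np.linalg.solve(J[:,[0,2]],np.array([358.89,197.35])-q-J[:,1]*(76-bk[2]*1000)))
```

```text
[349.59539919 200.56427605] [ 2.28554047 -0.62032066]
back px [359.75329104 197.08598015] pad px 358.89 197.35
[[-0.248  0.016  0.315]
 [-0.201 -0.316 -0.147]]
pad-back y,z mm (same plane) [ 3.28825476 -2.93255196] [0.47365057 0.20538681 0.07430268]
with z known .076: y,x [-1.21655879 -3.78507801]
```

Run:
```python
from h import *
from cen import brass
f=load('s8')
b=np.array(brass(f,344,195,355,208));print(b)
b=b[:2]
tcp=np.array([.4715,.1906,.0718]);u=np.array([.144,.990,0])
bias=b-proj(f,tcp+[0,0,.0065]-.017*u);print(bias)
bk=tcp+[0,0,.0025]+.015*u; y=np.array([-.99,.144,0])
J=np.column_stack([proj(f,bk+.001*y)-proj(f,bk),proj(f,bk+[0,0,.001])-proj(f,bk),proj(f,bk+.001*u)-proj(f,bk)])
for bi in(bias,np.array([1.3,.3])):
  q=proj(f,bk)+bi;r=np.array([358.89,197.35])-q
  print(q,'y,z',np.linalg.solve(J[:,:2],r),'y,x',np.linalg.solve(J[:,[0,2]],r-J[:,1]*1.7))
c=cv2.convertScaleAbs(f['color'][150:235,320:405,::-1],alpha=1.7)
cv2.imwrite('pics/c15.png',cv2.resize(c,(595,595),interpolation=2))
```

```text
[348.60736196 201.36349693  29.        ]
[1.27684144 0.18757324]
[358.76473686 197.88539852] y,z [-0.37831658  1.93750112] y,x [-0.14723176  0.1941855 ]
[358.78789543 197.99782528] y,z [-0.26636261  2.22235444] y,x [0.24187999 0.42708708]
```

View pics/c15.png

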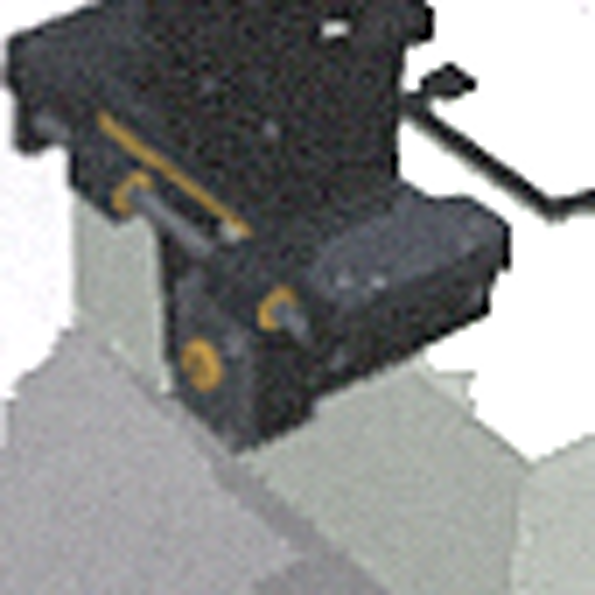

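```bash
python3 -m inch '[{"x":0,"y":0,"z":-2.5,"rx":0,"ry":0,"rz":0,"fingers":0.3},{"x":1.0,"y":0,"z":-2.5,"rx":0,"ry":0,"rz":0,"fingers":0.3},{"x":1.0,"y":0,"z":-1,"rx":0,"ry":0,"rz":0,"fingers":0.3},{"x":1.0,"y":0,"z":0.5,"rx":0,"ry":0,"rz":0,"fingers":0.3},{"x":1.0,"y":0,"z":0.5,"rx":0,"ry":0,"rz":0,"fingers":0.3}]' 40; python3 -m inch '[{"x":0,"y":0,"z":0.5,"rx":0,"ry":0,"rz":0,"fingers":0.3},{"x":0,"y":0,"z":0.5,"rx":0,"ry":0,"rz":0,"fingers":0.3}]' 40; python3 -m inch '[{"x":0,"y":0,"z":0.5,"rx":0,"ry":0,"rz":0,"fingers":0.3},{"x":0,"y":0,"z":0.5,"rx":0,"ry":0,"rz":0,"fingers":0.3}]' 40
```

```text
t: 14.18
tool_pos: [0.4714, 0.1906, 0.0707]
ee_rot: [[-0.003, -0.99, 0.143], [-0.005, 0.143, 0.99], [-1.0, 0.003, -0.005]]
wrist_force: [2.2, -8.3, 0.2]
gripper_width: 0.483
t: 14.42
tool_pos: [0.4713, 0.1906, 0.0707]
ee_rot: [[-0.004, -0.99, 0.143], [-0.005, 0.143, 0.99], [-1.0, 0.003, -0.006]]
wrist_force: [2.9, -9.3, 0.4]
gripper_width: 0.48
t: 14.68
tool_pos: [0.4713, 0.1906, 0.0707]
ee_rot: [[-0.004, -0.99, 0.143], [-0.006, 0.143, 0.99], [-1.0, 0.003, -0.007]]
wrist_force: [3.0, -11.3, 0.8]
gripper_width: 0.481
```

```bash
python3 -m inch '[{"x":0,"y":0,"z":0.4,"rx":0,"ry":0,"rz":0,"fingers":0.3},{"x":0,"y":0,"z":0.4,"rx":0,"ry":0,"rz":0,"fingers":0.3},{"x":0,"y":0,"z":0.4,"rx":0,"ry":0,"rz":0,"fingers":0.3},{"x":0,"y":0,"z":0.4,"rx":0,"ry":0,"rz":0,"fingers":0.3}]' 40
python3 - <<'E'
from h import *
from cen import brass
F=[];P=[]
for i in range(20):
    f=env.grab_frame('scene');s=env.observe();F.append(s['wrist_force']);P.append(s['tool_pos'])
F=np.array(F);u=np.array([.144,.99,0]);print(F.mean(0),F.std(0),'push',-(F@u)[:10].mean(),-(F@u)[10:].mean(),np.mean(P,0),s['torque'],s['gripper_width'],s['ee_rot'])
cv2.imwrite('pics/s9.png',f['color'][:,:,::-1]);b=brass(f,344,195,355,208);print(b)
tcp=np.mean(P,0);bi=np.array(b[:2])-proj(f,tcp+[0,0,.0065]-.017*u);print('bias',bi)
E
```

```text
t: 15.18
tool_pos: [0.4713, 0.1906, 0.0707]
ee_rot: [[-0.005, -0.99, 0.144], [-0.007, 0.144, 0.99], [-1.0, 0.004, -0.007]]
wrist_force: [3.8, -12.4, 0.8]
gripper_width: 0.482
[  3.66089525 -12.47364244   0.85200771] [0.40077379 0.4256583  0.44714492] push 11.776729633151216 11.866744571864194 [0.47127354 0.19059428 0.07069112] [-3.15512989 -0.88923017  0.11786252] 0.4823870533524436 [[-0.00451721 -0.98963722  0.1435192 ]
 [-0.0066126   0.14354709  0.9896214 ]
 [-0.99996793  0.00352129 -0.00719251]]
(np.float64(348.4099560761347), np.float64(201.76866764275258), np.int64(33))
bias [1.15801687 0.2810183 ]
```

View pics/s9.png

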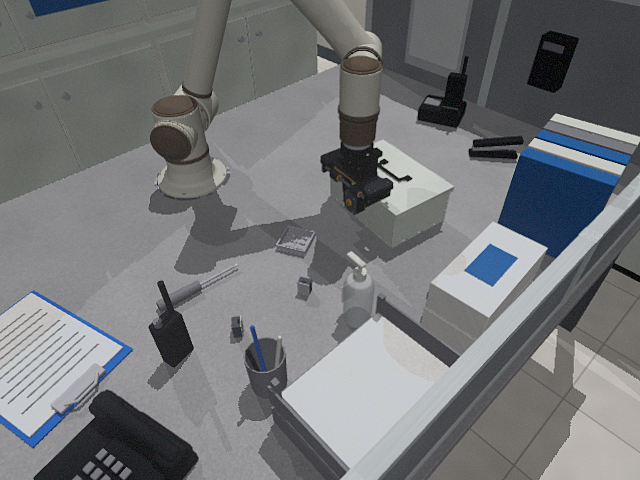

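The push holds steady at 11.8 N. The lock hasn't slipped in the grip, as its barrel is still where the kinematics put it. The lid is shut and the bystanders haven't moved. Handing in.

Run:
```python
from h import *
print(env.hand_in())
s=env.observe();print(s['t'],s['wrist_force'],s['tool_pos'],s['gripper_width'])
```

```text
the job is handed in; nothing more can be done
None
the job is handed in; nothing more can be done
```

The lockbox lid is shut, and the arm is holding the largest lock upright, key side out, against the pad. I handed the job in with it still pressing; the hand-in gives no verdict.

**Lid:** I pressed it with the closed fingers until it stopped at the shut height, with about 15 N on it. It looks flat in later pictures.

**Last checks before handing in:**
- **Push:** it averaged 11.8 N along the pad axis over a second and stayed steady. There is also a side force of about 3.7 N.
- **Grip:** the opening reads 42 mm, which matches the lock's width, at a 40 N grip setting.
- **Tilt:** the tool is within about 0.01 rad of vertical.
- **Sideways position:** the lock is within about 0.5 mm of the pad's centre in the scene camera.
- **Height:** I set the lock about 3 mm below the pad's centre on purpose, to stay clear of the lid rim.
- **Bystanders:** in the last scene picture they look where they started. I checked that only by eye.

**What disagreed:** the scene camera was off by a constant 1.3 pixels or so. My first estimate of the pad was therefore about 4 mm too far to one side. I corrected it before contact by comparing the lock's known position with where the camera showed it.

**Not checked directly:** I could not see the contact between lock and pad. I judged it from where the lock stopped and from the force.

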